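# Find the fit of a printed key on the slot gauge

### The job

Check the fit of the printed key that stands on the blue build plate: starting at the narrowest slot of the grey slot gauge and taking every slot in turn, set its tongue squarely on each slot mouth with light pressure, without forcing it, until you reach the first slot that takes it. Leave the key there, upright and fully home with its collar down on the gauge. Leave the two keys in the tray and everything else on the desk as they are.

Things in the scene. Friction and masses are not known exactly. Their poses are not given: they have to be found in the camera images.
- key_a_mid (a point): Key A: red plastic fit key, 72 mm tall, upright on its tongue. Bottom up: tongue 50 (x) by 14, 19 or 24 mm thick (y), 26 high; collar 56 by 40, 6 high; grip block 46 (x) by 24 (y), 40 high. The keys differ only in tongue thickness; which is which is not known. Point: on the axis half-way up, 36 mm above its lower end (grip block 4 mm below to 36 mm above it); z up
- key_b_mid (a point): Key B: red plastic fit key, 72 mm tall, upright on its tongue. Bottom up: tongue 50 (x) by 14, 19 or 24 mm thick (y), 26 high; collar 56 by 40, 6 high; grip block 46 (x) by 24 (y), 40 high. The keys differ only in tongue thickness; which is which is not known. Point: on the axis half-way up, 36 mm above its lower end (grip block 4 mm below to 36 mm above it); z up
- key_c_mid (a point): Key C: red plastic fit key, 72 mm tall, upright on its tongue. Bottom up: tongue 50 (x) by 14, 19 or 24 mm thick (y), 26 high; collar 56 by 40, 6 high; grip block 46 (x) by 24 (y), 40 high. The keys differ only in tongue thickness; which is which is not known. Point: on the axis half-way up, 36 mm above its lower end (grip block 4 mm below to 36 mm above it); z up
- key_a: the same key A, origin at the centre of the tongue's lower end; 40 to 85 g; a half turn about z changes nothing
- key_b: the same key B, origin at the centre of the tongue's lower end; 40 to 85 g; a half turn about z changes nothing
- key_c: the same key C, origin at the centre of the tongue's lower end; 40 to 85 g; a half turn about z changes nothing
- plate: build plate taken off the printer: aluminium with blue tape, 150 x 150 mm, 6 mm thick, fixed; origin at the centre of its underside. The key to be tested is the one key standing on it. A small printed cap 8 mm high is stuck near one corner
- tray: shallow black tray, 100 (x) by 170 (y) mm, inner floor 6 mm up, rim 12 mm high, fixed, holding the other two keys; origin at the centre of its underside
- gauge: slot gauge, fixed: grey plastic comb 170 (y) by 60 mm (x), top face 50 mm above the table, on a steel base 84 x 206 x 8 mm. Five slots, 30 mm deep, open at the top and at both ends (along x), widening in order towards -y, with 10 mm teeth between. Their mouths are bevelled on both sides, 2 mm wide and 4 mm deep. Origin: centre of the underside
- slot_1 (a point): narrowest slot of the gauge, 12 mm wide between its straight walls: this point is the middle of its mouth, level with the top face; x runs along the slot, y across its width, z up. A tongue too thick stays on the top face or at most 3 mm down in the bevels; one that fits has 3 mm or more of slack and goes down 26 mm, until the collar meets the top face
- slot_2 (a point): second slot of the gauge, 17 mm wide between its straight walls: this point is the middle of its mouth, level with the top face; x runs along the slot, y across its width, z up. A tongue too thick stays on the top face or at most 3 mm down in the bevels; one that fits has 3 mm or more of slack and goes down 26 mm, until the collar meets the top face
- slot_3 (a point): third slot of the gauge, 22 mm wide between its straight walls: this point is the middle of its mouth, level with the top face; x runs along the slot, y across its width, z up. A tongue too thick stays on the top face or at most 3 mm down in the bevels; one that fits has 3 mm or more of slack and goes down 26 mm, until the collar meets the top face
- slot_4 (a point): fourth slot of the gauge, 27 mm wide between its straight walls: this point is the middle of its mouth, level with the top face; x runs along the slot, y across its width, z up. A tongue too thick stays on the top face or at most 3 mm down in the bevels; one that fits has 3 mm or more of slack and goes down 26 mm, until the collar meets the top face
- slot_5 (a point): widest slot of the gauge, 32 mm wide between its straight walls: this point is the middle of its mouth, level with the top face; x runs along the slot, y across its width, z up. A tongue too thick stays on the top face or at most 3 mm down in the bevels; one that fits has 3 mm or more of slack and goes down 26 mm, until the collar meets the top face
- scraper_grip (a point): bystander: loose print scraper about 200 mm long lying on the desk; point on its handle
- glue_stick: bystander: loose white glue stick, 28 mm across, 88 mm tall, standing; origin at the centre of its underside
- calipers_mid (a point): bystander: loose calipers lying flat, about 220 mm long and 12 mm thick; point at mid-length
- pen: bystander: loose pen lying flat, about 120 mm long, 10 mm thick; origin under its middle
Things that resemble listed ones, but are neither listed nor needed, are in the scene too. Leave any turquoise look-alike of the key_b alone. What is shaped like the key_c but yellow is not meant.

How it is judged:
On the way, in this order (a step that is already met when the one before it is completed fails the run):
1. the key from the build plate is lifted, the two others still in the tray (((height (world z) of key_a_mid above 0.075 m and (distance of key_b_mid from where it was at the start of the episode below 0.02 m and horizontal distance between key_b_mid and tray below 0.11 m and angle between key_b_mid's own z axis and vertical below 0.15 rad) and (distance of key_c_mid from where it was at the start of the episode below 0.02 m and horizontal distance between key_c_mid and tray below 0.11 m and angle between key_c_mid's own z axis and vertical below 0.15 rad)) or (height (world z) of key_b_mid above 0.075 m and (distance of key_a_mid from where it was at the start of the episode below 0.02 m and horizontal distance between key_a_mid and tray below 0.11 m and angle between key_a_mid's own z axis and vertical below 0.15 rad) and (distance of key_c_mid from where it was at the start of the episode below 0.02 m and horizontal distance between key_c_mid and tray below 0.11 m and angle between key_c_mid's own z axis and vertical below 0.15 rad)) or (height (world z) of key_c_mid above 0.075 m and (distance of key_a_mid from where it was at the start of the episode below 0.02 m and horizontal distance between key_a_mid and tray below 0.11 m and angle between key_a_mid's own z axis and vertical below 0.15 rad) and (distance of key_b_mid from where it was at the start of the episode below 0.02 m and horizontal distance between key_b_mid and tray below 0.11 m and angle between key_b_mid's own z axis and vertical below 0.15 rad)))), for 0.1 s.
2. its tongue is set down on the mouth of the narrowest slot with light pressure (over 0.5 N, within 6 mm of the middle of the slot's width) (((y of key_a_mid in the frame of slot_1 between -0.006 and 0.006 m and x of key_a_mid in the frame of slot_1 between -0.03 and 0.03 m and z of key_a_mid in the frame of slot_1 below 0.0385 m and contact force between key_a and gauge above 0.5 N and angle between key_a_mid's own z axis and vertical below 0.2 rad) or (y of key_b_mid in the frame of slot_1 between -0.006 and 0.006 m and x of key_b_mid in the frame of slot_1 between -0.03 and 0.03 m and z of key_b_mid in the frame of slot_1 below 0.0385 m and contact force between key_b and gauge above 0.5 N and angle between key_b_mid's own z axis and vertical below 0.2 rad) or (y of key_c_mid in the frame of slot_1 between -0.006 and 0.006 m and x of key_c_mid in the frame of slot_1 between -0.03 and 0.03 m and z of key_c_mid in the frame of slot_1 below 0.0385 m and contact force between key_c and gauge above 0.5 N and angle between key_c_mid's own z axis and vertical below 0.2 rad))), for 0.02 s.
3. then it is offered to the second slot (set down on its mouth in the same way, or, if the slot takes it, brought over it) (((y of key_a_mid in the frame of slot_2 between -0.006 and 0.006 m and x of key_a_mid in the frame of slot_2 between -0.03 and 0.03 m and z of key_a_mid in the frame of slot_2 below 0.1 m) or (y of key_b_mid in the frame of slot_2 between -0.006 and 0.006 m and x of key_b_mid in the frame of slot_2 between -0.03 and 0.03 m and z of key_b_mid in the frame of slot_2 below 0.0385 m and contact force between key_b and gauge above 0.5 N and angle between key_b_mid's own z axis and vertical below 0.2 rad) or (y of key_c_mid in the frame of slot_2 between -0.006 and 0.006 m and x of key_c_mid in the frame of slot_2 between -0.03 and 0.03 m and z of key_c_mid in the frame of slot_2 below 0.0385 m and contact force between key_c and gauge above 0.5 N and angle between key_c_mid's own z axis and vertical below 0.2 rad))), for 0.02 s.
4. then, unless the second slot has taken it, it is offered to the third slot in the same way ((((y of key_a_mid in the frame of slot_2 between -0.006 and 0.006 m and x of key_a_mid in the frame of slot_2 between -0.03 and 0.03 m and z of key_a_mid in the frame of slot_2 below 0.1 m) and z of key_a_mid in the frame of slot_2 below 0.032 m) or (y of key_b_mid in the frame of slot_3 between -0.006 and 0.006 m and x of key_b_mid in the frame of slot_3 between -0.03 and 0.03 m and z of key_b_mid in the frame of slot_3 below 0.1 m) or (y of key_c_mid in the frame of slot_3 between -0.006 and 0.006 m and x of key_c_mid in the frame of slot_3 between -0.03 and 0.03 m and z of key_c_mid in the frame of slot_3 below 0.0385 m and contact force between key_c and gauge above 0.5 N and angle between key_c_mid's own z axis and vertical below 0.2 rad))), for 0.02 s.
At the end, for the whole second after the job is handed in: The plate's key is in the narrowest slot that takes it, released, at rest: collar within 2.5 mm of the gauge, within 4 mm of the slot's middle across and 15 mm along, upright within 0.06 rad, in line within 0.15 rad. The other keys stand in the tray within 20 mm of their start (((y of key_a_mid in the frame of slot_2 between -0.004 and 0.004 m and x of key_a_mid in the frame of slot_2 between -0.015 and 0.015 m and z of key_a_mid in the frame of slot_2 between 0.006 and 0.0125 m and angle between key_a_mid's own z axis and vertical below 0.06 rad and angle between the x axis of key_a_mid and the x axis of gauge, either way round below 0.15 rad and linear speed of key_a below 0.02 m/s and (distance of key_b_mid from where it was at the start of the episode below 0.02 m and horizontal distance between key_b_mid and tray below 0.11 m and angle between key_b_mid's own z axis and vertical below 0.15 rad) and (distance of key_c_mid from where it was at the start of the episode below 0.02 m and horizontal distance between key_c_mid and tray below 0.11 m and angle between key_c_mid's own z axis and vertical below 0.15 rad)) or (y of key_b_mid in the frame of slot_3 between -0.004 and 0.004 m and x of key_b_mid in the frame of slot_3 between -0.015 and 0.015 m and z of key_b_mid in the frame of slot_3 between 0.006 and 0.0125 m and angle between key_b_mid's own z axis and vertical below 0.06 rad and angle between the x axis of key_b_mid and the x axis of gauge, either way round below 0.15 rad and linear speed of key_b below 0.02 m/s and (distance of key_a_mid from where it was at the start of the episode below 0.02 m and horizontal distance between key_a_mid and tray below 0.11 m and angle between key_a_mid's own z axis and vertical below 0.15 rad) and (distance of key_c_mid from where it was at the start of the episode below 0.02 m and horizontal distance between key_c_mid and tray below 0.11 m and angle between key_c_mid's own z axis and vertical below 0.15 rad)) or (y of key_c_mid in the frame of slot_4 between -0.004 and 0.004 m and x of key_c_mid in the frame of slot_4 between -0.015 and 0.015 m and z of key_c_mid in the frame of slot_4 between 0.006 and 0.0125 m and angle between key_c_mid's own z axis and vertical below 0.06 rad and angle between the x axis of key_c_mid and the x axis of gauge, either way round below 0.15 rad and linear speed of key_c below 0.02 m/s and (distance of key_a_mid from where it was at the start of the episode below 0.02 m and horizontal distance between key_a_mid and tray below 0.11 m and angle between key_a_mid's own z axis and vertical below 0.15 rad) and (distance of key_b_mid from where it was at the start of the episode below 0.02 m and horizontal distance between key_b_mid and tray below 0.11 m and angle between key_b_mid's own z axis and vertical below 0.15 rad)))); the robot touches nothing.
It fails at once if the key is forced against the gauge with more than 150 N (contact force between any of key_a, key_b, key_c and gauge above 150 N).
It fails at once if something else on the desk is disturbed: scraper, glue stick, calipers or pen moved more than 30 mm, or two keys away from where they stood (distance of any of scraper_grip, glue_stick, calipers_mid, pen from where it was at the start of the episode above 0.03 m or distance of each of key_a_mid, key_b_mid from where it was at the start of the episode above 0.03 m or distance of each of key_a_mid, key_c_mid from where it was at the start of the episode above 0.03 m or distance of each of key_b_mid, key_c_mid from where it was at the start of the episode above 0.03 m).
It also fails if it takes over 62 s, if anything falls off the work surface, if the arm or the gripper's body presses on something with over 40 N, if the wrist force passes 120 N, or if a joint passes its speed limit or range.

### The arm

A 6-joint arm with a two-finger parallel gripper is mounted at the origin on the work surface. World frame = base frame: x ahead of the robot, y to its left, z up, the work surface at z = 0. Lengths are in m, angles in rad, forces in N, time in s.
With the tool pointing down it reaches from about 0.35 to 0.85 m from the base axis. Payload 8.1 kg.
Tool frame: the origin (TCP) lies at the centre of the arm's flange, where the gripper is bolted on; the fingertips stand 186 mm ahead of it and the grasp point (between the pads) lies 167 mm ahead of it; z points along the fingers, y is the line along which they close (so a half turn about z gives the same grasp; the last joint's range is limited). The gripper opens to 93 mm and grips with 3 to 60 N. Pads are 15 mm wide; open, the fingers measure 128 mm over their backs; the gripper's body (75 mm by 188 mm) begins 65 mm behind the grasp point.
Start: joints at [-1.249, 0.13, 1.488, -0, 1.523, -0.085], TCP at [0.237, -0.551, 0.405] pointing down, gripper open.
Joint ranges: [-2.96, 2.96], [-0.89, 2.26], [0.02, 2.5], [-1.34, 4.48], [0, 2.73], [-2.66, 2.66]. Speed limits (rad/s): [2.39, 2.39, 2.79, 3.14, 3.14, 3.14].

### API

Orientations are given as a unit quaternion [x, y, z, w].
In Python, from workcell import bot gives the robot as it stands. The module is installed in compiled form; this text tells all that it offers.
- The arm moves only by the tool jog_arm, never from a script. Its argument "steps" is one flat list of numbers, 7 for each row, row after row: the turn, a rotation vector about the tool's x, y, z scaled (see below), then the shift along the tool's x, y, z scaled (see below), then the opening, from 0 (shut) to 1 (fully open). In form: [wx, wy, wz, tx, ty, tz, claw, wx, wy, wz, tx, ty, tz, claw, ...]. A call has 1 to 8 rows; each row shifts and turns the commanded pose from where the row before left it, along the tool's axes as they then stand; what a row does not reach is not made up. The controller multiplies each number of a shift by 3 cm and each number of a turn by 10 degrees. A row lasts 1/8 s, in which the tool goes at most 62.5 mm and 10.7 degrees, less where a joint would pass 70% of its speed; a pose out of reach is approached as far as the arm can. A call with a number of a shift or a turn outside -1 to 1 is refused whole. A call with a gripper value outside its range is refused whole. The fingers move at their own pace and stop on an object; "grip_force" is the grip in N (left out, the last holds). Time passes only in rows, so rows that do not move let the fingers close. It gives the time, the measured TCP pose, the force, the opening and the grip force at its end, in the units of the state.
- bot.get_obs(): the state, without advancing time (a new reading comes with each control period).
- bot.snapshot(name): name is "side" or "top" or "wrist"; returns the picture (480x640x3 uint8, red, green, blue); there is no depth.
- bot.get_calibration(name): a dict with "K" (3x3 intrinsics, pixels), "R" (3x3) and "t" (3): a world point X has camera coordinates R X + t; the wrist camera has in their place "hand_eye" (4x4, takes a point from camera to tool coordinates, whose origin is the TCP and whose axes are the flange's). Camera axes: x right, y down, z forward; pixel columns grow to the right and rows downward; lengths in m; the calibration is good to about 2 mm. A picture is of the moment at which its call begins: read the wrist's pose just before it. get_calibration takes no time and is no camera call.
- bot.close_job(): hands the job in; it is judged then, once.
The state is a dict: "time_s": time; "q": joint angles; "qd": joint speeds; "tau": joint torques, N m; "ee_pos": TCP position; "tcp_rot": TCP orientation; "contact_force": force on the tool from outside, world axes, zero at the start; "moment": the same for the moment, N m; "opening": opening from 0.0 (shut) to 1.0 (fully open); "finger_force": force on a finger pad.
Only numpy, scipy, OpenCV 4.12 (cv2) and the standard library are available. Lean on these libraries where they do the work, as an engineer would, in place of code of your own. Each camera call takes 0.05 s, during which the arm holds its last target. There are 200 camera calls.

## Working session

There is one attempt and no reset: what is moved stays moved. The work goes in short steps, Python scripts to look and compute and a tool call to move; the robot and the scene stay as the last step left them, time stands still between calls to the robot, and variables do not carry over. Pictures are saved under pics/ and viewed, at most 10 in all, crops included, and the job is handed in when it is done.

Besides the shell and the picture viewer there is one more tool, called after ">>>" in YAML: its name, and indented under it one key for each argument. jog_arm: Moves the arm, as the interface text tells. Shifts and turns lie within -1 to 1; 1 stands for 3 cm of shift or 10 degrees of turn. Its arguments: {"type":"object","properties":{"steps":{"type":"array"},"grip_force":{"type":"number"}},"required":["steps"]}

```bash
mkdir -p pics; python3 - <<'E'
from workcell import bot
import cv2
for n in ["top","side"]:
    cv2.imwrite(f"pics/{n}0.png",bot.snapshot(n)[:,:,::-1])
    c=bot.get_calibration(n);print(n,c)
print(bot.get_calibration("wrist"))
o=bot.get_obs();print(o)
E
```

```text
top {'K': array([[507.22257638,   0.        , 311.15779631],
       [  0.        , 507.22257638, 243.42069607],
       [  0.        ,   0.        ,   1.        ]]), 'R': array([[-2.48676195e-02, -9.99684186e-01, -3.62341391e-03],
       [-9.87538656e-01,  2.51285961e-02, -1.55357510e-01],
       [ 1.55399497e-01, -2.85110135e-04, -9.87851666e-01]]), 't': array([0.01103287, 0.55964163, 1.46138788])}
side {'K': array([[464.24766982,   0.        , 315.578963  ],
       [  0.        , 464.24766982, 235.47545806],
       [  0.        ,   0.        ,   1.        ]]), 'R': array([[-0.97173413, -0.23604845,  0.00372874],
       [-0.16454427,  0.66587993, -0.7276875 ],
       [ 0.16928662, -0.70773233, -0.68589868]]), 't': array([0.57186584, 0.15796715, 1.11011985])}
{'K': array([[371.30401704,   0.        , 323.24981737],
       [  0.        , 371.30401704, 243.16972486],
       [  0.        ,   0.        ,   1.        ]]), 'hand_eye': array([[ 3.34507254e-04, -9.58892730e-01, -2.83768603e-01,
         7.86737222e-02],
       [ 9.99999601e-01,  8.58026311e-05,  8.88863666e-04,
         1.288
[... 192 characters left out ...]
': 0.1, 'q': array([-1.24936462e+00,  1.31087028e-01,  1.48917219e+00, -6.51169201e-06,
        1.52298377e+00, -8.54135140e-02]), 'qd': array([-3.36238732e-07, -2.37140914e-03, -7.64490984e-04, -9.65859188e-05,
        6.67793789e-04,  7.76829560e-04]), 'tau': array([ 2.34613704e-03, -5.61342359e+01, -4.93096411e+01,  7.71766459e-02,
        2.91069690e-02, -6.28233806e-05]), 'ee_pos': array([ 0.23737586, -0.55082547,  0.40379026]), 'tcp_rot': array([ 9.79380506e-01,  2.02022633e-01, -1.00380815e-04, -8.19045785e-04]), 'contact_force': array([-0.64419938,  0.00556569, -0.91444908]), 'moment': array([ 0.02536188, -0.04285623, -0.02929908]), 'finger_force': 0.0, 'opening': 0.9975130856974644}
```

View pics/top0.png

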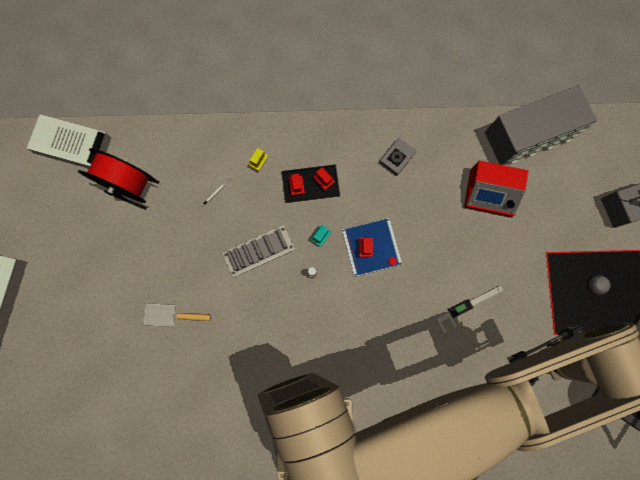

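View pics/side0.png

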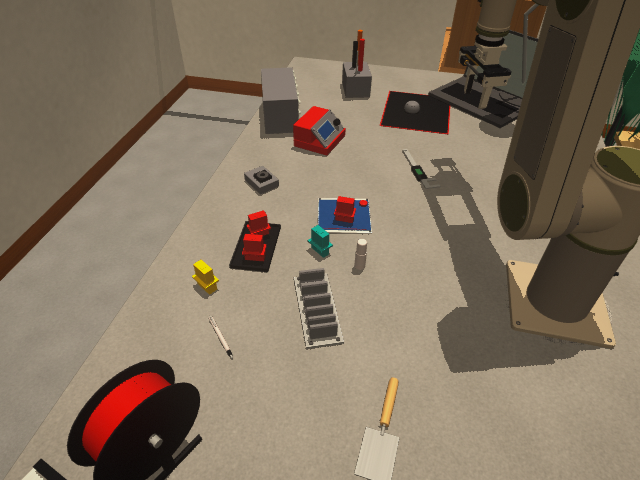

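The top view shows the plate with its key at about (366,247), the tray at (311,183), the gauge at (258,250), the turquoise look-alike at (320,235), and the glue stick at (312,272). The side view agrees. Next I'll enlarge both and work out rough positions.

```bash
cat > h.py <<'E'
import numpy as np, cv2
from scipy.spatial.transform import Rotation as Rn
def fixed(bot,n):
    c=bot.get_calibration(n); return c["K"],c["R"],c["t"]
def wrist(bot,o):
    c=bot.get_calibration("wrist"); H=c["hand_eye"]; T=np.eye(4)
    T[:3,:3]=Rn.from_quat(o["tcp_rot"]).as_matrix(); T[:3,3]=o["ee_pos"]
    W=np.linalg.inv(T@H); return c["K"],W[:3,:3],W[:3,3]
def ray(cam,uv,z):
    K,R,t=cam; d=R.T@np.linalg.inv(K)@np.array([*uv,1.]); c=-R.T@t
    return (c+d*(z-c[2])/d[2])
def proj(cam,X):
    K,R,t=cam; p=(K@(R@np.atleast_2d(X).T+t[:,None])); return (p[:2]/p[2]).T
E
python3 - <<'E'
from workcell import bot
from h import *
c=fixed(bot,"top")
for n,uv,z in [("key",(366,243),.078),("gauge",(258,251),.0),("glue",(311,270),.08),("turq",(320,233),.07),("plate",(372,247),.006),("tray",(311,183),0)]:
    print(n,ray(c,uv,z).round(3))
t=cv2.imread("pics/top0.png")[190:290,215:405]; s=cv2.imread("pics/side0.png")[190:355,225:385]
t=cv2.resize(t,None,fx=4,fy=4,interpolation=2); cv2.imwrite("pics/tc.png",t)
cv2.imwrite("pics/sc.png",cv2.resize(s,None,fx=3.6,fy=3.6,interpolation=2))
E
```

```text
key [ 0.552 -0.162  0.078]
gauge [0.547 0.16  0.   ]
glue [ 0.477 -0.001  0.08 ]
turq [ 0.586 -0.03   0.07 ]
plate [ 0.55  -0.188  0.006]
tray [ 0.757 -0.007  0.   ]
```

View pics/tc.png

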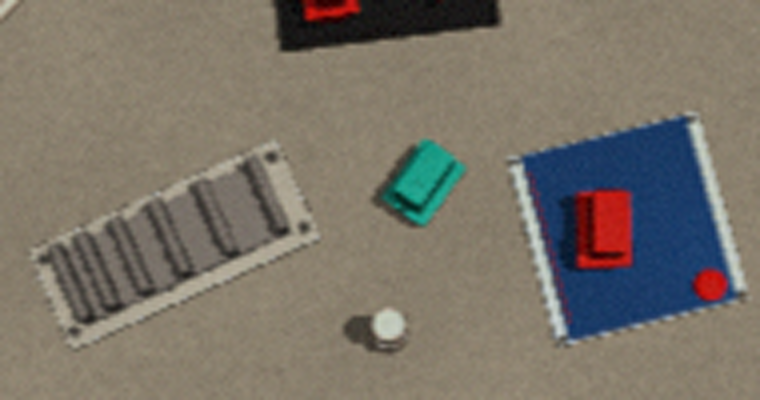

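The crop shows the gauge slots widening from left (+y) to right, so slot 1 is the leftmost. The plate key at about (605,225) stands nearly along world x. I'll move the wrist camera over the key.

>>> jog_arm:
  steps: [0,0,0.777,0,0,0,1,0,0,0.777,0,0,0,1,0,0,0.777,0,0,0,1,0,0,0,0.8,-0.98,0,1,0,0,0,0.8,-0.98,0,1,0,0,0,0.8,-0.98,0,1,0,0,0,0.8,-0.98,0,1,0,0,0,0.8,-0.98,0,1]

```text
time_s: 1.1
ee_pos: [0.358, -0.4029, 0.4043]
tcp_rot: [1.0, -0.0, -0.0, -0.0]
contact_force: [0.1, -0.8, -0.0]
opening: 1.004
finger_force: 0.0
```

>>> jog_arm:
  steps: [0,0,0,0.8,-0.98,0,1,0,0,0,0.8,-0.98,0,1,0,0,0,0.8,-0.98,0,1,0,0,0,0.8,-0.98,0,1,0,0,0,0.8,-0.98,0,1,0,0,0,0.8,-0.98,0,1,0,0,0,0.8,-0.98,0,1,0,0,0,0.8,-0.98,0,1]

```text
time_s: 2.1
ee_pos: [0.55, -0.1677, 0.4042]
tcp_rot: [1.0, -0.0, -0.0, -0.0]
contact_force: [0.1, -0.1, 0.5]
opening: 0.997
finger_force: 0.0
```

```bash
python3 - <<'E'
from workcell import bot
from h import *
import pickle
bot.snapshot("wrist")
o=bot.get_obs(); im=bot.snapshot("wrist")
print(o["time_s"],o["ee_pos"],o["tcp_rot"],np.abs(o["qd"]).max())
pickle.dump((o,im,wrist(bot,o)),open("w1.pkl","wb"))
cv2.imwrite("pics/w1.png",im[:,:,::-1])
E
```

```text
2.15 [ 0.55185678 -0.16455712  0.40412459] [ 9.99998639e-01  1.02133961e-03  3.22439878e-04 -1.25526587e-03] 0.08934988950448411
```

View pics/w1.png

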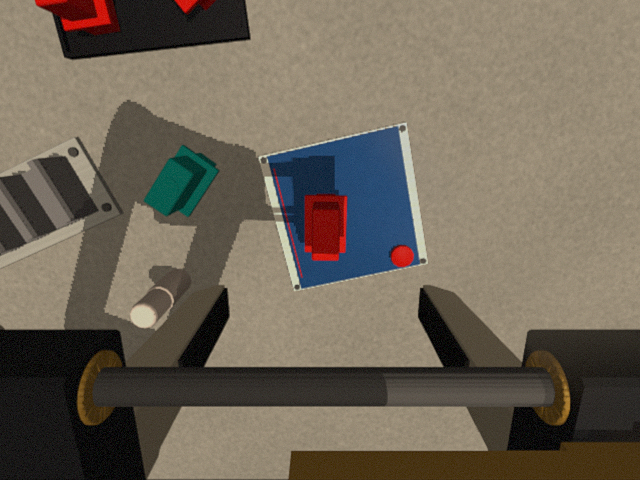

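The wrist view shows the plate key at about (326,228), with the gauge at the left edge, the turquoise key at (182,180), and the glue stick tip at (143,317). I'll fit the key model's silhouette to the red mask.

```bash
cat >> h.py <<'E'
from scipy.optimize import minimize
def boxpts(lx,ly,z0,z1): return np.array([[sx*lx/2,sy*ly/2,z] for sx in(-1,1) for sy in(-1,1) for z in(z0,z1)])
def redmask(im):
    i=im.astype(int); return ((i[...,0]>80)&(i[...,0]>2.2*i[...,1])&(i[...,0]>2.2*i[...,2])).astype(np.uint8)
def keyfit(cam,im,p0,z,box,boxes):
    u0,v0,u1,v1=box; m=np.zeros(im.shape[:2],np.uint8); m[v0:v1,u0:u1]=redmask(im)[v0:v1,u0:u1]
    S=8
    mm=cv2.resize(m[v0:v1,u0:u1]*255,None,fx=S,fy=S,interpolation=1)>127
    def cost(p):
        c,s=np.cos(p[2]),np.sin(p[2]); q=np.zeros(mm.shape,np.uint8)
        for b in boxes:
            P=boxpts(*b)@np.array([[c,s,0],[-s,c,0],[0,0,1]])+[p[0],p[1],z]
            uv=(proj(cam,P)-[u0,v0]+.5)*S
            cv2.fillConvexPoly(q,cv2.convexHull(np.round(uv).astype(np.int32)),1)
        return (mm^(q>0)).sum()/mm.sum()
    best=min((minimize(cost,[p0[0],p0[1],y],method="Nelder-Mead",options=dict(initial_simplex=[[p0[0],p0[1],y],[p0[0]+.006,p0[1],y],[p0[0],p0[1]+.006,y],[p0[0],p0[1],y+.15]])) for y in p0[2]),key=lambda r:r.fun)
    return best.x,best.fun
def KEY(t): return [(.05,t,0,.026),(.056,.04,.026,.032),(.046,.024,.032,.072)]
E
python3 - <<'E'
from h import *
import pickle
o,im,cam=pickle.load(open("w1.pkl","rb"))
for t in(.014,.019,.024): print(t,keyfit(cam,im,[.552,-.165,[-.2,0,.2]],.006,(297,185,360,270),KEY(t)))
from workcell import bot
top=cv2.imread("pics/top0.png")[:,:,::-1]
print(keyfit(fixed(bot,"top"),top,[.552,-.165,[-.2,0,.2]],.006,(353,232,380,261),KEY(.019)))
E
```

```text
0.014 (array([ 0.54769184, -0.16717877, -0.01271813]), np.float64(0.1103205589232508))
0.019 (array([ 0.54763414, -0.16714858, -0.00702102]), np.float64(0.11240110962704203))
0.024 (array([ 0.54768644, -0.16723421, -0.01069387]), np.float64(0.11399362991883284))
(array([ 0.54628038, -0.16471998, -0.02464775]), np.float64(0.18016721491228072))
```

>>> jog_arm:
  steps: [0,0,0,-0.15,0.08,0.9,1,0,0,0,0,0,0.9,1,0,0,0,0,0,0.9,1,0,0,0,0,0,0.9,1,0,0,0,0,0,0.5,1,0,0,0,0,0,0,1]

```text
time_s: 2.95
ee_pos: [0.5442, -0.1714, 0.2805]
tcp_rot: [1.0, -0.0, -0.001, -0.0]
contact_force: [0.4, 0.2, -0.1]
opening: 1.0
finger_force: 0.0
```

```bash
python3 - <<'E'
from workcell import bot
from h import *
import pickle
o=bot.get_obs(); im=bot.snapshot("wrist"); cam=wrist(bot,o)
print(o["time_s"],o["ee_pos"],Rn.from_quat(o["tcp_rot"]).as_euler("xyz",degrees=True))
pickle.dump((o,im,cam),open("w2.pkl","wb"))
cv2.imwrite("pics/w2.png",im[:,:,::-1])
c=proj(cam,[[.5475,-.167,.05]])[0].astype(int);print(c)
b=(c[0]-75,max(c[1]-75,0),c[0]+65,c[1]+90)
print(keyfit(cam,im,[.5475,-.167,[-.1,0,.1]],.006,b,KEY(.019)))
E
```

```text
2.95 [ 0.54421691 -0.17140591  0.28045851] [-1.79946824e+02  1.46637553e-01 -2.28908819e-02]
[313 263]
(array([ 0.5475903 , -0.16693117, -0.01172989]), np.float64(0.08430679004050604))
```

View pics/w2.png

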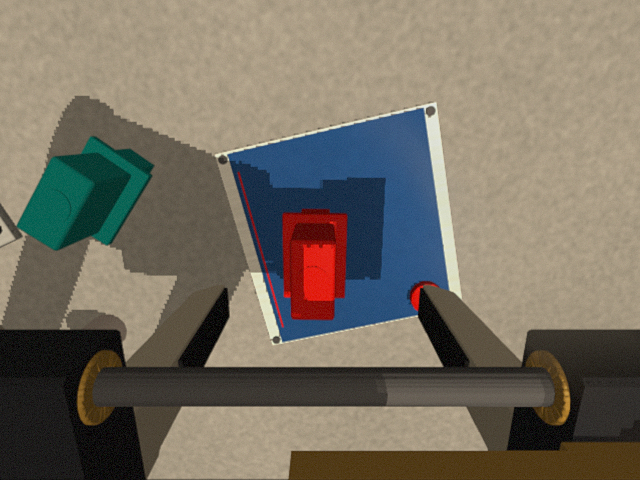

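The picture shows the key at (315,265) just above the finger gap, and the fit agrees with the earlier one. I'll descend and grip.

>>> jog_arm:
  steps: [0,0,0,0.11,-0.15,0.6,1,0,0,0,0,0,0.6,1,0,0,0,0,0,0.52,1,0,0,0,0,0,0,1,0,0,0,0,0,0,1]

```text
time_s: 3.62
ee_pos: [0.5484, -0.1668, 0.2302]
tcp_rot: [1.0, -0.0, 0.0, 0.0]
contact_force: [-0.3, -0.1, -1.1]
opening: 0.995
finger_force: 0.0
```

>>> jog_arm:
  steps: [0,0,0,0,0,0,0.2,0,0,0,0,0,0,0.2,0,0,0,0,0,0,0.2,0,0,0,0,0,0,0.1,0,0,0,0,0,0,0.1,0,0,0,0,0,0,0.1]
  grip_force: 20

```text
time_s: 4.38
ee_pos: [0.5482, -0.1667, 0.2301]
tcp_rot: [1.0, -0.0, -0.0, -0.0]
contact_force: [-1.0, 0.8, -0.7]
opening: 0.41
finger_force: 0.0
```

>>> jog_arm:
  steps: [0,0,0,0,0,0,0,0,0,0,0,0,0,0,0,0,0,0,0,0,0,0,0,0,0,0,0,0]

```text
time_s: 4.88
ee_pos: [0.5482, -0.1668, 0.2301]
tcp_rot: [1.0, -0.0, 0.0, -0.0]
contact_force: [1.0, -0.0, -0.9]
opening: 0.259
finger_force: 20.0
```

The key is gripped, at opening 0.259 (24 mm) and 20 N. I'll lift it, turn to about the gauge's heading, and go to a view of the gauge.

>>> jog_arm:
  steps: [0,0,0,0,0,-0.5,0,0,0,0,0,0,-0.95,0,0,0,0,0,0,-0.95,0,0,0,-0.8,0,0,-0.95,0,0,0,-0.8,0,0,-0.95,0,0,0,-0.8,0,0,-0.95,0,0,0,0,0,0,-0.4,0]

```text
time_s: 5.75
ee_pos: [0.5486, -0.1669, 0.4028]
tcp_rot: [0.978, 0.207, 0.002, 0.001]
contact_force: [0.9, -0.1, -0.6]
opening: 0.253
finger_force: 20.0
```

>>> jog_arm:
  steps: [0,0,0,0.14,-1,0,0,0,0,0,0.14,-1,0,0,0,0,0,0.14,-1,0,0,0,0,0,0.14,-1,0,0,0,0,0,0.14,-1,0,0,0,0,0,0.14,-1,0,0,0,0,0,0.14,-1,0,0,0,0,0,0.14,-1,0,0]

```text
time_s: 6.75
ee_pos: [0.4808, 0.0671, 0.3993]
tcp_rot: [0.979, 0.206, -0.0, -0.0]
contact_force: [0.3, 0.0, -0.7]
opening: 0.255
finger_force: 20.0
```

>>> jog_arm:
  steps: [0,0,0,0.14,-1,0,0,0,0,0,0.14,-0.9,0,0,0,0,0,0,0,0,0,0,0,0,0,0,0,0]

```text
time_s: 7.25
ee_pos: [0.4658, 0.1213, 0.3995]
tcp_rot: [0.978, 0.207, -0.0, 0.0]
contact_force: [0.3, -0.6, -0.8]
opening: 0.255
finger_force: 20.0
```

```bash
python3 - <<'E'
from workcell import bot
from h import *
import pickle
o=bot.get_obs(); im=bot.snapshot("wrist"); cam=wrist(bot,o)
print(o["time_s"],o["ee_pos"],Rn.from_quat(o["tcp_rot"]).as_euler("xyz",degrees=True),o["opening"])
pickle.dump((o,im,cam),open("w3.pkl","wb"))
cv2.imwrite("pics/w3.png",im[:,:,::-1])
E
```

```text
7.25 [0.46583934 0.12130363 0.39947677] [1.79979152e+02 2.26900027e-02 2.39208955e+01] 0.25538284603645206
```

View pics/w3.png

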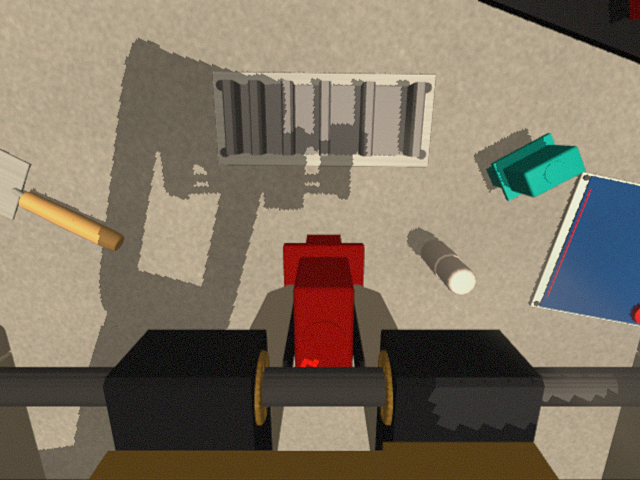

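The picture shows the gauge at columns 216–436 and rows 72–166, with the held key at (323,290). I'll zoom in for accurate corners.

```bash
python3 - <<'E'
import cv2
im=cv2.imread("pics/w3.png")[60:180,205:445]
im=cv2.resize(im,None,fx=3.3,fy=3.3,interpolation=2)
cv2.imwrite("pics/w3c.png",im)
E
```

```text
(no output)
```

View pics/w3c.png

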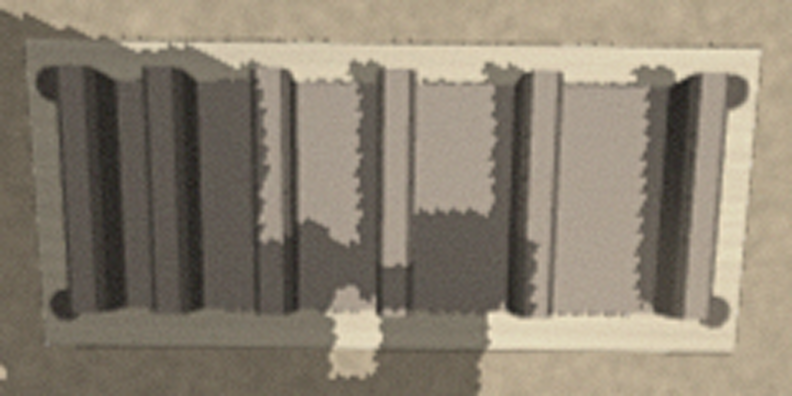

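The base corners in crop pixels are about TL (28,42), TR (760,48), BR (735,350) and BL (47,345), and tooth top-face corners are visible too. I'll fit the pose to all of them.

```bash
python3 - <<'E'
from h import *
import pickle
from scipy.optimize import least_squares
o,im,cam=pickle.load(open("w3.pkl","rb"))
B=.008;T=.05
pts=[((28,42),(42,103,B)),((760,48),(42,-103,B)),((735,350),(-42,-103,B)),((47,345),(-42,103,B)),
((698,73),(30,-77,T)),((727,73),(30,-85,T)),((685,317),(-30,-77,T)),((713,318),(-30,-85,T)),
((532,70),(30,-35,T)),((560,70),(30,-41,T)),((385,70),(30,2,T)),((412,70),(30,-4,T)),
((60,66),(30,85,T)),((92,66),(30,77,T)),((70,312),(-30,85,T)),((98,312),(-30,77,T))]
uv=np.array([((a+.5)/3.3-.5+205,(b+.5)/3.3-.5+60) for (a,b),_ in pts])
P=np.array([(x/1e3,y/1e3,z) for _,(x,y,z) in pts])
def res(p,full=False):
    c,s=np.cos(p[2]),np.sin(p[2])
    W=P@np.array([[c,s,0],[-s,c,0],[0,0,1]])+[p[0],p[1],p[3] if len(p)>3 else 0]
    r=proj(cam,W)-uv; return r if full else r.ravel()
for n in(3,4):
    f=least_squares(res,[.547,.16,.41,0][:n],loss="soft_l1"); p=f.x
    print(p.round(4),np.degrees(p[2])); 
    print(res(p,True).round(1).tolist())
E
```

```text
[0.549  0.1559 0.4091] 23.43855807392554
[[-1.3, -0.9], [1.0, -0.5], [0.4, 0.8], [-0.5, 0.5], [1.7, -0.3], [2.6, -0.2], [-0.0, 0.7], [0.7, 0.4], [0.8, 0.1], [-0.3, 0.2], [0.3, -0.4], [-0.6, -0.3], [-2.5, -0.1], [-2.5, -0.0], [-0.7, 0.5], [0.1, 0.6]]
[ 0.5493  0.1559  0.4092 -0.0038] 23.442857254186336
[[0.0, -0.5], [-0.1, -0.2], [-0.5, 0.2], [0.7, -0.1], [0.7, -0.1], [1.5, -0.0], [-0.8, 0.0], [-0.2, -0.2], [0.5, 0.3], [-0.8, 0.4], [0.4, -0.1], [-0.5, -0.0], [-1.2, 0.1], [-1.2, 0.2], [0.5, -0.1], [1.2, 0.0]]
```

The fit gives the gauge at (0.549, 0.156) with yaw 23.4°, residuals about 1 px, and consistent with the stated sizes. Next I'll go above slot 1.

>>> jog_arm:
  steps: [0,0,0.05,0.75,-0.565,0,0,0,0,0,0.75,-0.565,0,0,0,0,0,0.75,-0.565,0,0,0,0,0,0.75,-0.565,0,0,0,0,0,0,0,0.9,0,0,0,0,0,0,0.9,0,0,0,0,0,0,0.9,0,0,0,0,0,0,0.9,0]

```text
time_s: 8.3
ee_pos: [0.5216, 0.2187, 0.2906]
tcp_rot: [0.979, 0.202, -0.0, 0.0]
contact_force: [0.1, -0.1, -1.0]
opening: 0.257
finger_force: 20.0
```

>>> jog_arm:
  steps: [0,0,0,0,0,0,0,0,0,0,0,0,0,0]

```text
time_s: 8.55
ee_pos: [0.5217, 0.2194, 0.2927]
tcp_rot: [0.979, 0.203, 0.001, -0.0]
contact_force: [0.1, 0.6, -1.0]
opening: 0.255
finger_force: 20.0
```

```bash
cat > s.py <<'E'
import sys
from workcell import bot
from h import *
k=int(sys.argv[1]); c=np.array([.549,.156]); a=.409; y=[0,.069,.0445,.015,-.0195][k]
X=np.array([np.cos(a),np.sin(a)]);Y=np.array([-np.sin(a),np.cos(a)])
o=bot.get_obs(); R=Rn.from_quat(o["tcp_rot"]).as_matrix(); d=c+y*Y-o["ee_pos"][:2]; d=np.array([*d,0])
print(o["time_s"],"pos in slot frame mm",-1e3*np.array([d[:2]@X,d[:2]@Y]),"z",o["ee_pos"][2],"key bottom",o["ee_pos"][2]-.2241)
print("units to go",(R.T@d/.03).round(3),"yaw err deg",Rn.from_quat(o["tcp_rot"]).as_euler("xyz",degrees=True)[2]-np.degrees(a),o["contact_force"].round(2),o["opening"])
E
python3 s.py 1
```

```text
8.55 pos in slot frame mm [0.19368715 0.01585875] z 0.29270738652316 key bottom 0.06860738652315998
units to go [-0.006  0.001 -0.   ] yaw err deg -0.004949410996083259 [ 0.08  0.64 -0.97] 0.2553168255000382
```

>>> jog_arm:
  steps: [0,0,0,0,0,0.3,0,0,0,0,0,0,0.2,0,0,0,0,0,0,0,0]

```text
time_s: 8.93
ee_pos: [0.5208, 0.2198, 0.276]
tcp_rot: [0.979, 0.204, -0.001, 0.0]
contact_force: [0.2, -0.4, -1.0]
opening: 0.254
finger_force: 20.0
```

>>> jog_arm:
  steps: [0,0,0,0,0,0.04,0,0,0,0,0,0,0.04,0,0,0,0,0,0,0,0]

```text
time_s: 9.3
ee_pos: [0.5211, 0.2199, 0.2742]
tcp_rot: [0.979, 0.204, 0.0, -0.0]
contact_force: [-0.4, 0.2, -0.5]
opening: 0.26
finger_force: 20.0
```

>>> jog_arm:
  steps: [0,0,0,0,0,0.04,0,0,0,0,0,0,0,0]

```text
time_s: 9.55
ee_pos: [0.5212, 0.2199, 0.274]
tcp_rot: [0.979, 0.204, 0.0, -0.0]
contact_force: [-2.9, -0.6, 6.9]
opening: 0.258
finger_force: 20.0
```

>>> jog_arm:
  steps: [0,0,0,0,0,0.04,0,0,0,0,0,0,0,0]

```text
time_s: 9.8
ee_pos: [0.5214, 0.22, 0.2739]
tcp_rot: [0.979, 0.204, 0.001, -0.0]
contact_force: [-6.7, -1.5, 13.9]
opening: 0.258
finger_force: 20.0
```

>>> jog_arm:
  steps: [0,0,0,0,0,0.04,0,0,0,0,0,0,0,0]

```text
time_s: 10.05
ee_pos: [0.5217, 0.2202, 0.2738]
tcp_rot: [0.979, 0.204, 0.001, -0.0]
contact_force: [-7.8, -2.8, 18.7]
opening: 0.257
finger_force: 20.0
```

The key makes firm contact at exactly the top-face height (18 N), so slot 1 refuses it. On to slot 2.

>>> jog_arm:
  steps: [0,0,0,0,0,-0.6,0,0,0,0,0,0.41,0,0,0,0,0,0,0.41,0,0,0,0,0,0,0,0,0,0,0,0,0,0,0,0]

```text
time_s: 10.68
ee_pos: [0.5308, 0.1969, 0.2879]
tcp_rot: [0.979, 0.203, -0.001, -0.0]
contact_force: [-0.2, -0.3, -0.2]
opening: 0.257
finger_force: 20.0
```

```bash
python3 s.py 2; python3 - <<'E'
from workcell import bot
from h import *
import pickle
top=bot.snapshot("side");o=bot.get_obs();w=bot.snapshot("wrist")
a=cv2.resize(top[210:360,235:395],None,fx=3,fy=3,interpolation=2)[:450]
b=w[0:450,200:500]
cv2.imwrite("pics/s1.png",np.hstack([a,b])[:,:,::-1])
E
```

```text
10.675 pos in slot frame mm [-0.42344561  0.29770417] z 0.2879485904579275 key bottom 0.06384859045792748
units to go [ 0.014  0.01  -0.   ] yaw err deg 0.01866236996381687 [-0.17 -0.29 -0.25] 0.2570577004041055
```

View pics/s1.png

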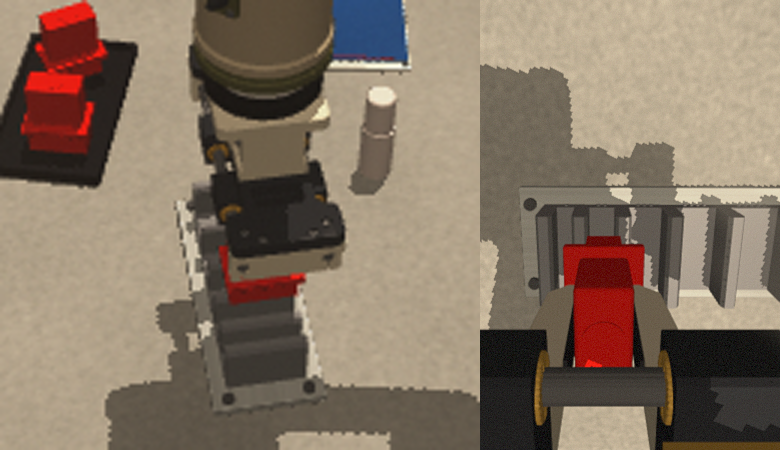

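The side and wrist views show the held key above slot 2, centred between teeth 2 and 3, and both tray keys undisturbed. I'll descend on slot 2.

>>> jog_arm:
  steps: [0,0,0,0.01,0.01,0.3,0,0,0,0,0,0,0.12,0,0,0,0,0,0,0,0]

```text
time_s: 11.15
ee_pos: [0.531, 0.1972, 0.2752]
tcp_rot: [0.979, 0.204, -0.001, 0.0]
contact_force: [-0.9, -0.6, -0.9]
opening: 0.258
finger_force: 20.0
```

>>> jog_arm:
  steps: [0,0,0,0,0,0.04,0,0,0,0,0,0,0,0]

```text
time_s: 11.4
ee_pos: [0.5314, 0.1972, 0.275]
tcp_rot: [0.979, 0.204, 0.0, -0.0]
contact_force: [-0.7, -0.1, -1.0]
opening: 0.256
finger_force: 20.0
```

>>> jog_arm:
  steps: [0,0,0,0,0,0.04,0,0,0,0,0,0,0,0]

```text
time_s: 11.65
ee_pos: [0.5314, 0.1972, 0.2739]
tcp_rot: [0.979, 0.204, 0.0, -0.0]
contact_force: [0.1, -0.2, -0.4]
opening: 0.259
finger_force: 20.0
```

>>> jog_arm:
  steps: [0,0,0,0,0,0.04,0,0,0,0,0,0,0,0]

```text
time_s: 11.9
ee_pos: [0.5315, 0.1972, 0.2737]
tcp_rot: [0.979, 0.204, 0.0, -0.0]
contact_force: [-4.6, -0.7, 8.7]
opening: 0.257
finger_force: 20.0
```

Slot 2 also refuses it, at top-face height with 8.7 N. In the earlier wrist view the tongue spans about 34 px, or 19 mm, which agrees. On to slot 3.

>>> jog_arm:
  steps: [0,0,0,0,0,-0.5,0,0,0,0,0,0.49,0,0,0,0,0,0,0.49,0,0,0,0,0,0,0,0,0,0,0,0,0,0,0,0]

```text
time_s: 12.52
ee_pos: [0.543, 0.1698, 0.2869]
tcp_rot: [0.979, 0.203, -0.0, -0.0]
contact_force: [-0.3, -0.3, -1.0]
opening: 0.257
finger_force: 20.0
```

```bash
python3 s.py 3; python3 - <<'E'
from workcell import bot
import cv2
w=bot.snapshot("wrist")[130:280,210:440]
cv2.imwrite("pics/s3.png",cv2.resize(w,None,fx=3.4,fy=3.4,interpolation=2)[:,:,::-1])
E
```

```text
12.525 pos in slot frame mm [-0.03898231  0.05340116] z 0.2869319394795228 key bottom 0.06283193947952279
units to go [ 0.001  0.002 -0.   ] yaw err deg 0.01228766420006977 [-0.35 -0.32 -0.99] 0.257022708237856
```

View pics/s3.png

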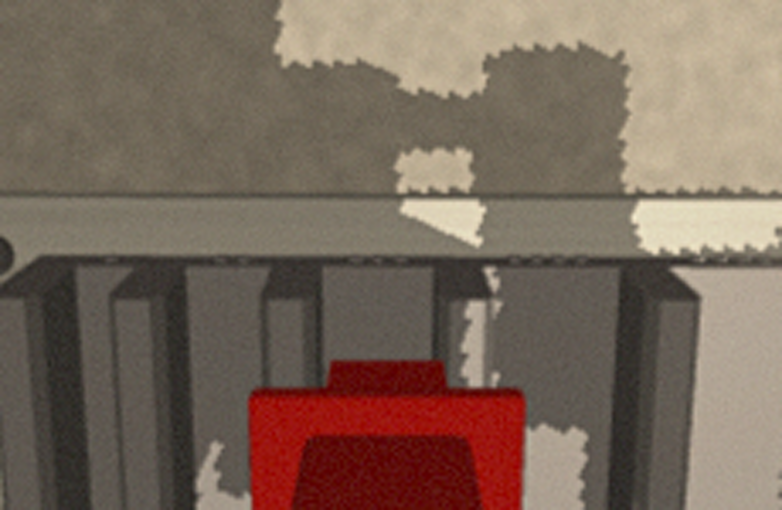

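The tongue's lower end spans columns 328–445 (centre 386), while slot 3's mouth and floor centre on about 378. The key is therefore about 1.5 mm too far to −y. I'll correct that and lower gently.

>>> jog_arm:
  steps: [0,0,0,0,-0.05,0.3,0,0,0,0,0,0,0.14,0,0,0,0,0,0,0,0]

```text
time_s: 12.95
ee_pos: [0.542, 0.1717, 0.2733]
tcp_rot: [0.979, 0.204, -0.001, 0.0]
contact_force: [0.0, -0.3, -0.9]
opening: 0.256
finger_force: 20.0
```

>>> jog_arm:
  steps: [0,0,0,0,0,0.06,0,0,0,0,0,0,0.06,0,0,0,0,0,0,0,0]

```text
time_s: 13.32
ee_pos: [0.5424, 0.1715, 0.2706]
tcp_rot: [0.979, 0.204, -0.0, -0.0]
contact_force: [-0.8, 0.2, -0.1]
opening: 0.253
finger_force: 20.0
```

>>> jog_arm:
  steps: [0,0,0,0,0,0.06,0,0,0,0,0,0,0.06,0,0,0,0,0,0,0,0]

```text
time_s: 13.7
ee_pos: [0.5423, 0.1715, 0.2668]
tcp_rot: [0.979, 0.204, -0.0, 0.0]
contact_force: [-0.5, 0.4, -0.7]
opening: 0.255
finger_force: 20.0
```

The tongue is 7 mm into slot 3 with no force, so it fits. I'll continue down to the collar.

>>> jog_arm:
  steps: [0,0,0,0,0,0.12,0,0,0,0,0,0,0.12,0,0,0,0,0,0,0.12,0,0,0,0,0,0,0.12,0,0,0,0,0,0,0,0]

```text
time_s: 14.32
ee_pos: [0.5422, 0.1715, 0.2521]
tcp_rot: [0.979, 0.204, -0.0, 0.0]
contact_force: [0.3, 0.0, -0.7]
opening: 0.259
finger_force: 20.0
```

>>> jog_arm:
  steps: [0,0,0,0,0,0.06,0,0,0,0,0,0,0.04,0,0,0,0,0,0,0,0]

```text
time_s: 14.7
ee_pos: [0.5424, 0.1715, 0.2496]
tcp_rot: [0.979, 0.204, -0.0, 0.0]
contact_force: [-0.3, -0.2, -0.5]
opening: 0.256
finger_force: 20.0
```

>>> jog_arm:
  steps: [0,0,0,0,0,0.05,0,0,0,0,0,0,0,0]

```text
time_s: 14.95
ee_pos: [0.5425, 0.1715, 0.2482]
tcp_rot: [0.979, 0.204, 0.0, 0.0]
contact_force: [0.4, -0.2, -0.9]
opening: 0.257
finger_force: 20.0
```

>>> jog_arm:
  steps: [0,0,0,0,0,0.05,0,0,0,0,0,0,0,0]

```text
time_s: 15.2
ee_pos: [0.5426, 0.1716, 0.248]
tcp_rot: [0.979, 0.204, 0.0, 0.0]
contact_force: [-5.0, -1.6, 10.6]
opening: 0.258
finger_force: 20.0
```

```bash
python3 s.py 3
```

```text
15.2 pos in slot frame mm [0.2876461  1.85630089] z 0.24798381132030434 key bottom 0.023883811320304343
units to go [-0.01   0.062  0.   ] yaw err deg 0.07034556716181939 [-4.96 -1.58 10.55] 0.25818160936261186
```

The collar is down with 10 N. I'll release and retreat upward.

>>> jog_arm:
  steps: [0,0,0,0,0,-0.03,0.0,0,0,0,0,0,0,0.6,0,0,0,0,0,0,0.6,0,0,0,0,0,0,0.7,0,0,0,0,0,0,0.7,0,0,0,0,0,0,0.7]

```text
time_s: 15.95
ee_pos: [0.5424, 0.1716, 0.2475]
tcp_rot: [0.979, 0.204, -0.0, 0.0]
contact_force: [-0.9, -0.0, 0.6]
opening: 0.693
finger_force: 0.0
```

>>> jog_arm:
  steps: [0,0,0,0,0,-0.3,0.7,0,0,0,0,0,-0.8,0.7,0,0,0,0,0,-0.9,0.7,0,0,0,0,0,-0.9,0.7,0,0,0,0,0,-0.9,0.7,0,0,0,-0.9,0,0,0.7,0,0,0,0,0,0,0.7,0,0,0,0,0,0,0.7]

```text
time_s: 16.95
ee_pos: [0.5179, 0.1609, 0.3618]
tcp_rot: [0.979, 0.204, 0.0, -0.0]
contact_force: [0.5, 0.6, -0.1]
opening: 0.698
finger_force: 0.0
```

```bash
python3 - <<'E'
from workcell import bot
from h import *
o=bot.get_obs(); w=bot.snapshot("wrist"); cam=wrist(bot,o); s=bot.snapshot("side")
print(o["time_s"],o["ee_pos"],o["opening"],np.abs(o["qd"]).max())
for z in (.024,): 
    c=proj(cam,[[.5425,.1705,.07]])[0].astype(int); print(c)
    print(keyfit(cam,w,[.5425,.1705,[.3,.41,.5]],z,(c[0]-60,max(0,c[1]-60),c[0]+60,c[1]+60),KEY(.019)[1:]))
a=cv2.resize(s[210:360,235:395],None,fx=2.5,fy=2.5,interpolation=2)
b=cv2.resize(w[20:320,150:550],None,fx=1,fy=1)
cv2.imwrite("pics/e.png",np.hstack([a[:300],b])[:,:,::-1])
E
```

```text
16.95 [0.51791953 0.16087438 0.36184522] 0.698423985922697 0.016928653150850334
[322 206]
(array([0.54151518, 0.16952103, 0.39431528]), np.float64(0.053402615369412695))
```

View pics/e.png

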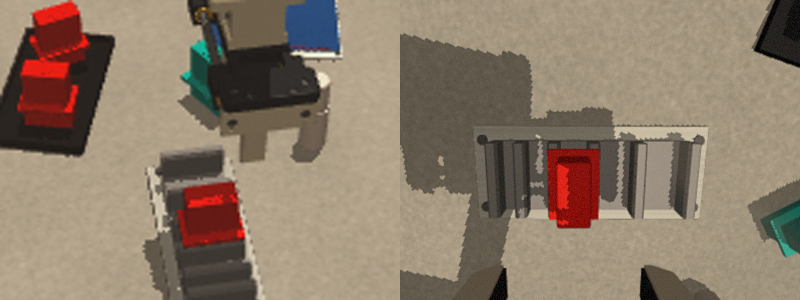

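The picture shows the key upright in slot 3 with its collar on the gauge (wrist crop (573,190)). The gripper is clear and the tray keys are undisturbed. Handing in.

```bash
python3 -c "
from workcell import bot
print(bot.close_job())"
```

```text
the job is handed in; nothing more can be done
None
```

The plate's key was refused by slots 1 and 2 (about 19 N and 9 N, resting at top-face height), went into slot 3, and was left there upright and released with its collar on the gauge; I handed the job in after about 17 s of robot time, and no verdict came back.

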